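Hand-brake check on a rotating platform

TASK

Before the lesson, check the hand brake of the rotating platform: from outside, with the backs of the fingers, press its orange lever in towards the black bar until it will go no further, and keep it pressed firmly against that stop for about two seconds without forcing it. Then ease it all the way back out without letting it snap, and take the hand clear. Never take the lever between the fingers or touch the bar; leave the platform unturned and the beaker, weight and jar where they stand.

Things in the scene. Friction and masses are not known exactly. Their poses are not given: they have to be found in the camera images.
- rig: Dark steel base plate 240 x 290 x 14 mm fixed to the bench, with a steel mast (top 140 mm up, at x -40, y 50 mm) carrying the bar and lever, and a turntable behind. Origin on the bench surface; plate spans x -70 to 170, y -140 to 150 mm. z up, +x from the lever side towards the turntable. Its place varies and it is turned up to 0.5 rad either way.
- bar: Black rubber handlebar, 22 mm thick (28 mm at its end collar), level, axis 120 mm above the bench. Runs along the rig's y at rig x -40 mm, from the mast head (black block 34 mm wide) to y -123 mm. Origin on its axis at rig y -50 mm; axes as the rig's. The fingers must not touch it.
- blade: Orange lever beside the bar: upright strip 10 mm thick, 20 mm high, ending in a barrel 18 mm thick, 24 mm high, 26 mm beyond the origin. Origin: the point to press, mid-blade, 100 mm from the pivot, 120 mm above the bench. +x is the way it is pressed in (outer face 5 mm along -x), +y runs along the blade to the pivot, z up. Free air 100 mm below and all above.
- lever_pivot (a point): Vertical hinge axis of the lever, at blade height, between two aluminium bracket plates (tops 141 mm above the bench), fixed to the rig. Return spring, felt at the blade's origin: 2 N when out, 5 N just before the stop; let go, the lever snaps out (over 3 rad/s, 0.3 m/s at the blade's origin, is a snap).
- lever (a joint): Lever angle, rad: 0 fully out (blade splayed 0.40 rad from the bar), growing as it is pressed in, solid stop at 0.30: 30 mm of travel at the blade's origin, still about 30 mm short of the bar. Pressed firmly is 8 N or more in all on the blade at the stop (10 to 20 N is right); over 50 N is forcing it.
- platform_peg (a point): Top of the orange peg (12 mm thick, 20 mm tall) on the turntable, 60 mm from its axle, 88 mm above the bench. The turntable is an aluminium disc 170 mm across, top 68 mm above the bench, axle at rig x 75, y 50 mm; it starts at any angle, turns easily and is to be left alone.
- beaker: Clear plastic beaker, 68 mm across the rim, 85 mm tall, loose on the bench before the mast. Origin at the centre of its underside. Leave it.
- weight: Brass laboratory weight with a small neck and knob, 44 mm across, 60 mm tall, loose on the bench beyond the bar's free end. Origin at the centre of its underside. Leave it.
- reagent: Amber jar with blue cap, 48 mm across, 85 mm tall, loose on the bench before the lever. Origin at the centre of its underside. Leave it.
There are look-alikes about, which are no part of the job. What is shaped like the beaker but yellow is not meant.

How it is judged:
By the outcome, as a careful person would: the job done as asked, in the order asked, and still so for the second after the job is handed in, with the robot touching nothing.
It also fails if it takes over 48 s, if anything falls off the work surface, if the arm or the gripper's body presses on something with over 40 N, if the wrist force passes 120 N, or if a joint passes its speed limit or range.

ROBOT

A 7-joint arm with a two-finger parallel gripper is mounted at the origin on the work surface. World frame = base frame: x ahead of the robot, y to its left, z up, the work surface at z = 0. Lengths are in mm, angles in rad, forces in N, time in s.
With the tool pointing down it reaches from about 350 to 900 mm from the base axis. Payload 7.2 kg.
Tool frame: the origin (TCP) lies on the centre line of the jaws, within the pads' length; the fingertips stand 25 mm ahead of it and the grasp point (between the pads) lies 6 mm ahead of it (arm.tips_ahead is the z of the fingertips in the tool frame, in mm); z points along the fingers, y is the line along which they close (so a half turn about z gives the same grasp; the last joint's range is limited). The gripper opens to 85 mm and grips with 20 to 120 N. Pads are 22 mm wide; open, the fingers measure 114 mm over their backs; the gripper's body (76 mm by 85 mm) begins 54 mm behind the grasp point. The pads swing forward as they close: fully open they stand 13 mm farther back than shut.
Start: joints at [-1.17, 0.411, -0.013, 1.596, 0.006, 1.134, -0.082], TCP at [282.394, 557.567, 256.297] pointing down, gripper open.
Joint ranges: [-2.95, 2.95], [-0.29, 1.99], [-1.47, 1.44], [0.14, 2.54], [-1.03, 4.17], [0.13, 1.85], [-2.86, 2.86]. Speed limits (rad/s): [2.39, 2.39, 3.01, 3.01, 3.14, 3.14, 3.14].

INTERFACE

Orientations are given as a unit quaternion [w, x, y, z].
In Python, from bench import arm gives the robot as it stands.
- The arm moves only by the shell command python3 -m pendant 'ROWS' [FORCE]. ROWS is JSON, a list of rows, each a list of 3 entries, a list of its own where there are three numbers: the shift along the tool's x, y, z in cm, then the turn about the tool's z in degrees, then the finger opening in cm, from 0 to 8.54. In form: [[[tx, ty, tz], roll, grip], ...]. A call has exactly 5 rows; each row is the pose to reach, as a shift and turn from the pose commanded when the call began, along the tool's axes at that moment; what a row does not reach only later rows make up. A row lasts 1/8 s, in which the tool goes at most 62.5 mm and 10.7 degrees, less where a joint would pass 70% of its speed; a pose out of reach is approached as far as the arm can. A call with a gripper value outside its range is refused whole. The fingers move at their own pace and stop on an object; FORCE is the grip in N (left out, the last holds). Time passes only in rows, so rows that repeat a pose let the fingers close, or fill a call up. It gives the time, the measured TCP pose, the force, the opening and the grip force at its end, in the units of the state.
- arm.get_state(): the state, without advancing time (a new reading comes with each control period).
- arm.snapshot(name): name is "scene" or "top" or "wrist"; returns a dict with "color" (384x512x3 uint8, red, green, blue), "fx", "fy", "cx", "cy" (pixels), "distortion" ([k1, k2, p1, p2, k3] as OpenCV has them; the pictures are not rectified), "cam_to_world" (4x4, takes a point from camera to world coordinates); the wrist camera has in their place "tool_from_camera" (4x4, takes a point from camera to tool coordinates, whose origin is the TCP and whose axes are the flange's). Camera axes: x right, y up, looking along -z (the intrinsics and any distortion apply to the point x, -y, -z); pixel columns grow to the right and rows downward; lengths in mm; the calibration is good to about 2 mm. A picture is of the moment at which its call begins: read the wrist's pose just before it. There is no depth.
- arm.job_done(): hands the job in; it is judged then, once.
The state is a dict: "time": time; "joints": joint angles; "joint_vel": joint speeds; "joint_torque": joint torques, N m; "tool_pos": TCP position; "eef_rot": TCP orientation; "wrist_force": force on the tool from outside, world axes, zero at the start; "ft_torque": the same for the moment, N m; "finger_gap": finger opening in mm; "finger_force": force on a finger pad.
Only numpy, scipy, OpenCV 4.12 (cv2) and the standard library are available. Lean on these libraries where they do the work, as an engineer would, in place of code of your own. Each camera call takes 0.05 s, during which the arm holds its last target. There are 200 camera calls.

## Working session

There is one attempt and no reset: what is moved stays moved. The work goes in short steps, Python scripts to look and compute and a shell command to move; the robot and the scene stay as the last step left them, time stands still between calls to the robot, and variables do not carry over. Pictures are saved under pics/ and viewed, at most 10 in all, crops included, and the job is handed in when it is done.

```bash
mkdir -p pics
cat > h.py <<'E'
import numpy as np, cv2
from bench import arm
from scipy.spatial.transform import Rotation as R
def K(s): return np.array([[s["fx"],0,s["cx"]],[0,s["fy"],s["cy"]],[0,0,1]])
def ray(s,uv,T=None):
    T=np.array(s["cam_to_world"]) if T is None else T
    p=cv2.undistortPoints(np.array([[uv]],float),K(s),np.array(s["distortion"],float))[0,0]
    return T[:3,3],T[:3,:3]@np.array([p[0],-p[1],-1.])
def plane(s,uv,z,T=None):
    o,d=ray(s,uv,T); return o+d*(z-o[2])/d[2]
def project(s,P,T=None):
    T=np.array(s["cam_to_world"]) if T is None else T
    c=np.linalg.inv(T)@np.append(P,1.); c=c[:3]*[1,-1,-1]
    return cv2.projectPoints(c[None],np.zeros(3),np.zeros(3),K(s),np.array(s["distortion"],float))[0].ravel()
def tri(s1,u1,s2,u2):
    o1,d1=ray(s1,u1);o2,d2=ray(s2,u2)
    t=np.linalg.lstsq(np.c_[d1,-d2],o2-o1,rcond=None)[0]
    a,b=o1+t[0]*d1,o2+t[1]*d2
    return (a+b)/2,np.linalg.norm(a-b)
def tool():
    st=arm.get_state();T=np.eye(4);q=st["eef_rot"]
    T[:3,:3]=R.from_quat([q[1],q[2],q[3],q[0]]).as_matrix();T[:3,3]=st["tool_pos"];return T
E
python3 - <<'E'
from h import *
import pickle
S={n:arm.snapshot(n) for n in("scene","top")}
pickle.dump(S,open("s.pkl","wb"))
for n in S: cv2.imwrite(f"pics/{n}0.png",cv2.resize(S[n]["color"][...,::-1],(800,600)))
print(tool()); print(arm.get_state()["time"],arm.get_state()["wrist_force"])
E
```

```text
[[-8.92128486e-01  4.51781407e-01 -5.70389079e-04  2.82229252e+02]
 [ 4.51781758e-01  8.92127494e-01 -1.33334266e-03  5.57197810e+02]
 [-9.35196430e-05 -1.44720435e-03 -9.99998948e-01  2.55525406e+02]
 [ 0.00000000e+00  0.00000000e+00  0.00000000e+00  1.00000000e+00]]
0.1 [-0.01169568  0.20386093 -0.53253192]
```

View pics/scene0.png

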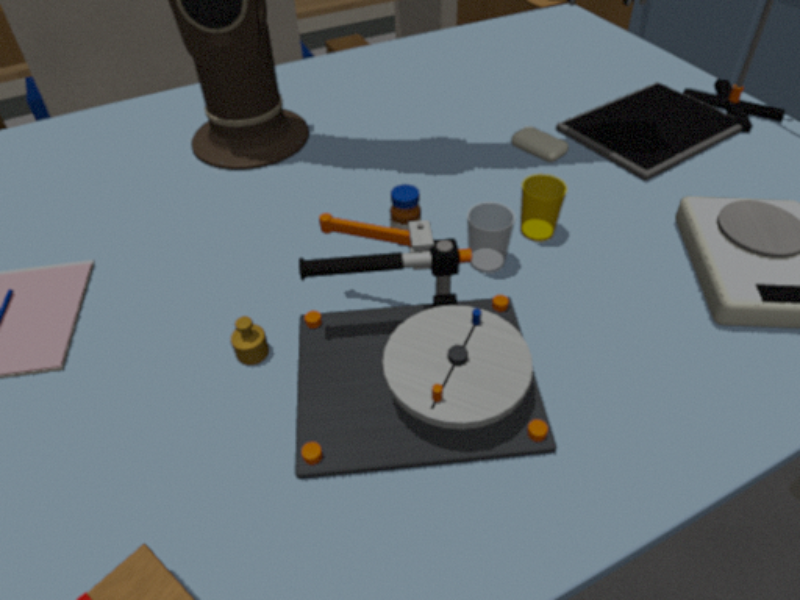

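View pics/top0.png

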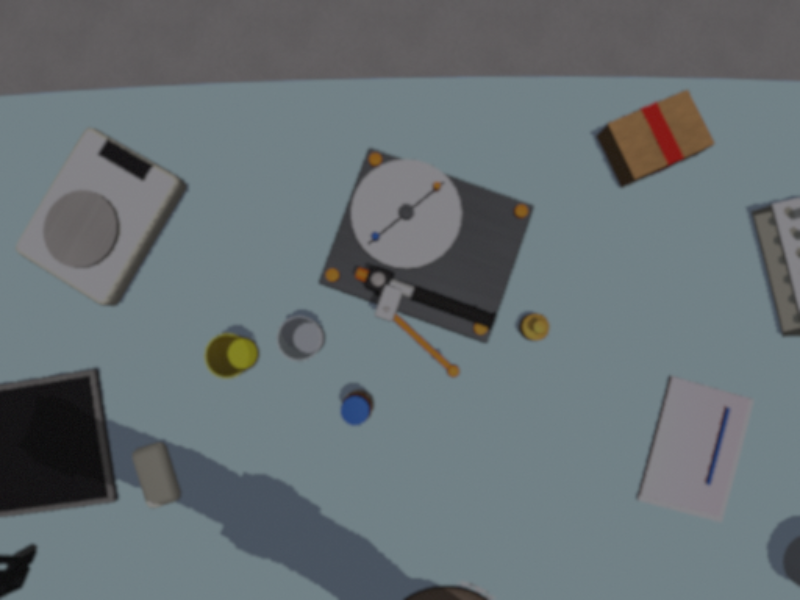

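The scene view (800x600) shows the orange blade from barrel (325,221) to bracket (420,234), with the black bar (302,268)-(445,258) behind it. The top view shows the barrel at (453,370) and the bracket at (388,302).

Look-alikes:
- Orange items: the stub on the mast head at (361,273) top, the four plate bolts, and the disc peg at (437,186). None is a long strip with a barrel; the blade at (398,318)-(453,370) is.
- Dark items: the black pieces at the far right of the scene view, which are not the bar.
- Yellow beaker at (232,355) top, versus the clear one at (301,338).

Run:
```python
from h import *
import pickle
S=pickle.load(open("s.pkl","rb"));t=S["top"];s=S["scene"]
hsv=cv2.cvtColor(t["color"],cv2.COLOR_RGB2HSV)
m=cv2.inRange(hsv,(5,140,70),(22,255,255))
n,l,st,c=cv2.connectedComponentsWithStats(m)
for i in range(1,n):
    if st[i,4]>15: print(i,st[i],c[i].round(1),plane(t,c[i],20).round(),plane(t,c[i],120).round())
k=.64
f=lambda u:np.array(u)*k
# rig from plate corners at z=14 (top view)
for u in [(371,149),(533,206),(487,342),(320,283)]: print("corner",plane(t,f(u),14).round())
print("barrel",tri(t,f((453,370)),s,f((325,221))),plane(t,f((453,370)),130).round())
for nme,u,z in [("jar",(355,411),85),("beaker",(290,338),85),("weight",(538,326),60),("bar end",(494,322),128),("mast head",(378,279),140),("bracket",(388,302),141)]: print(nme,plane(t,f(u),z).round())
y0,x0=160,190
cv2.imwrite("pics/crop.png",cv2.resize(t["color"][160:280,200:360,::-1],(800,600),interpolation=cv2.INTER_CUBIC))
```

```text
1 [421  67  18  34  53] [429.3  83.8] [ 847. -396.   20.] [ 810. -345.  120.]
2 [410  70  18  36  59] [418.2  87.1] [ 838. -365.   20.] [ 802. -318.  120.]
3 [236  98   8   8  53] [239.6 101.5] [804.  99.  20.] [772.  94. 120.]
5 [329 131   9   8  57] [333.  134.6] [ 714. -136.   20.] [ 693. -114.  120.]
6 [227 171   9   9  59] [231.2 175. ] [616. 123.  20.] [606. 115. 120.]
7 [209 172   8   8  53] [212.4 175.5] [616. 170.  20.] [606. 157. 120.]
8 [253 202  40  38 161] [273.7 222.1] [497.  19.  20.] [500.  23. 120.]
9 [334 202  16  15 126] [341.8 207.5] [ 530. -152.   20.] [ 529. -128.  120.]
10 [303 207   9   7  48] [306.9 210. ] [525. -64.  20.] [525. -50. 120.]
corner [822. 105.  14.]
corner [ 723. -158.   14.]
corner [503. -76.  14.]
corner [603. 190.  14.]
barrel (array([467.54353201, -11.24873533, 121.97557204]), np.float64(0.5471734560059663)) [468. -11. 130.]
jar [408. 130.  85.]
beaker [516. 224.  85.]
weight [ 527. -148.   60.]
bar end [533. -70. 128.]
mast head [596.  90. 140.]
bracket [564.  77. 141.]
```

View pics/crop.png

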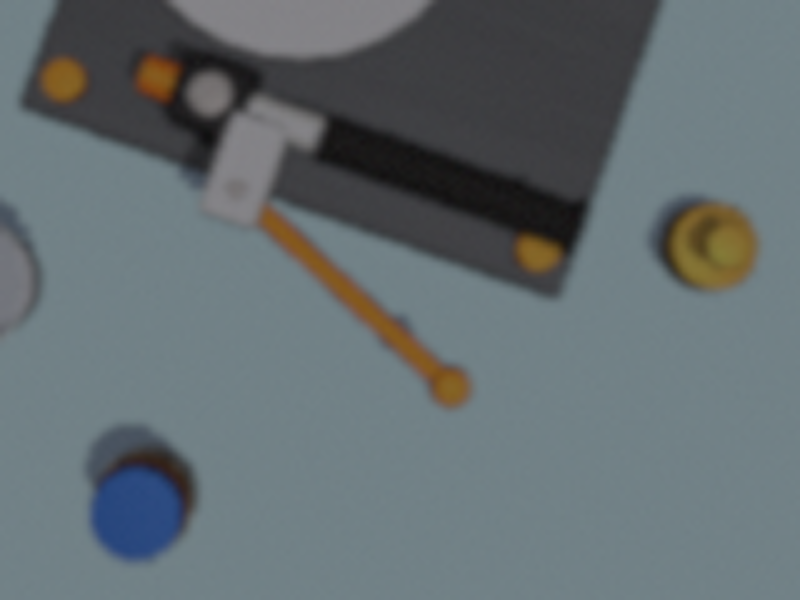

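The crop confirms it: the blade runs from the bracket screw (236,187) to the barrel (452,387), with the bar separate behind it and the jar and weight clear. I'll start the move.

```bash
python3 -m pendant '[[[-3,-3,0],10,0],[[-7,-7,0],20,0],[[-11,-11,0],30,0],[[-15,-15,0],40,0],[[-19,-19,0],50,0]]' 80
python3 - <<'E'
from h import *
import pickle
S=pickle.load(open("s.pkl","rb"));t=S["top"]
print("tips",arm.tips_ahead)
piv=plane(t,(200+236/5,160+187/5),141);bar=plane(t,(200+451/5,160+387/5),132)
d=piv-bar;print(piv,bar,np.hypot(*d[:2]),np.degrees(np.arctan2(d[1],d[0])))
T=tool();print(T.round(3),arm.get_state()["joints"])
print("delta tool to (453,39,215)",T[:3,:3].T@(np.array([453,39,215])-T[:3,3]))
E
```

```text
time: 0.72
tool_pos: [366.3, 300.3, 256.1]
eef_rot: [-0.0, 0.624, 0.782, -0.0]
wrist_force: [2.0, -0.4, -0.2]
finger_gap: 0.1
finger_force: 0.0
tips 25.0
[554.77925847  79.7144327  141.        ] [466.86841447 -11.23684774 132.        ] 126.49289271417884 45.97386408823195
[[-2.22000e-01  9.75000e-01 -0.00000e+00  3.66299e+02]
 [ 9.75000e-01  2.22000e-01 -0.00000e+00  3.00269e+02]
 [-0.00000e+00 -0.00000e+00 -1.00000e+00  2.56124e+02]
 [ 0.00000e+00  0.00000e+00  0.00000e+00  1.00000e+00]] [-0.9926495   0.14766884  0.22879471  1.96260215 -0.03886443  1.03561739
 -0.52284302]
delta tool to (453,39,215) [-273.98789028   26.62045748   41.13139084]
```

```bash
python3 -m pendant '[[[-5.4,0.5,0.8],10,0],[[-10.9,1.1,1.6],20,0],[[-16.4,1.6,2.4],30,0],[[-22,2.1,3.2],40,0],[[-27.4,2.7,4.1],48,0]]'
python3 - <<'E'
from h import *
T=tool();w=arm.snapshot("wrist");Tw=T@np.array(w["tool_from_camera"])
im=cv2.resize(w["color"][...,::-1],(800,600));cv2.imwrite("pics/w1.png",im)
t=arm.snapshot("top");import pickle;pickle.dump((w,Tw),open("w.pkl","wb"))
print(T.round(3))
for n,P in [("origin",(485,8,130)),("barrel",(467,-11,132)),("pivot",(555,80,141))]: print(n,project(w,P,Tw)/.64)
E
```

```text
time: 1.35
tool_pos: [454.8, 39.8, 215.2]
eef_rot: [-0.0, 0.888, 0.461, 0.0]
wrist_force: [1.1, 1.0, 0.0]
finger_gap: -0.1
finger_force: 0.0
[[ 5.76000e-01  8.18000e-01  0.00000e+00  4.54838e+02]
 [ 8.18000e-01 -5.76000e-01  0.00000e+00  3.98110e+01]
 [ 1.00000e-03  0.00000e+00 -1.00000e+00  2.15165e+02]
 [ 0.00000e+00  0.00000e+00  0.00000e+00  1.00000e+00]]
origin [503.75629892 357.48351872]
barrel [492.08218054 414.81542368]
pivot [576.37364334  99.84350364]
```

View pics/w1.png

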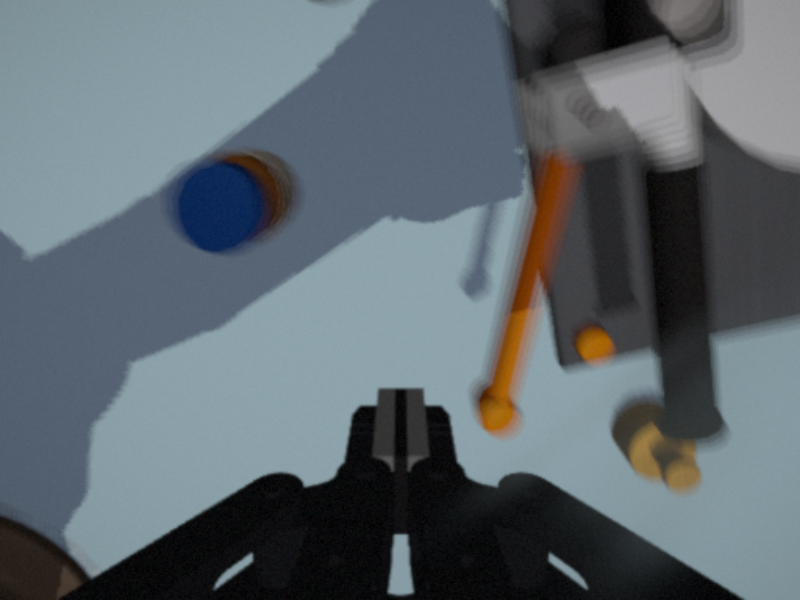

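The wrist view (blurred by motion) shows the barrel at (497,408) against a predicted (492,415), so the estimate is within a few mm. The fingers at (400,430) are on the outer side, and the jar at (220,205) is clear. Next I descend.

```bash
python3 -m pendant '[[[-0.1,0,1.5],0,0],[[-0.4,0,4],0,0],[[-0.4,0,6.5],0,0],[[-0.4,0,8.5],0,0],[[-0.4,0,9.2],0,0]]'; python3 -m pendant '[[[0,0,0],0,0],[[0,0.2,0],0,0],[[0,0.5,0],0,0],[[0,0.7,0],0,0],[[0,0.8,0],0,0]]';python3 - <<'E'
from h import *
T=tool();w=arm.snapshot("wrist");Tw=T@np.array(w["tool_from_camera"])
cv2.imwrite("pics/w2.png",cv2.resize(w["color"][...,::-1],(800,600)))
print(T.round(3),arm.get_state()["wrist_force"])
print("to contact",T[:3,:3].T@(np.array([469,19,123])-T[:3,3]))
E
```

```text
time: 2.08
tool_pos: [451.0, 39.4, 121.6]
eef_rot: [-0.0, 0.886, 0.464, -0.001]
wrist_force: [0.1, 0.4, 0.2]
finger_gap: 0.3
finger_force: 0.0
time: 2.7
tool_pos: [459.2, 33.5, 123.5]
eef_rot: [0.0, 0.887, 0.463, 0.0]
wrist_force: [-0.2, 0.1, -0.4]
finger_gap: 0.0
finger_force: 0.0
[[ 5.72000e-01  8.20000e-01  1.00000e-03  4.59201e+02]
 [ 8.20000e-01 -5.72000e-01  0.00000e+00  3.35480e+01]
 [ 0.00000e+00  0.00000e+00 -1.00000e+00  1.23510e+02]
 [ 0.00000e+00  0.00000e+00  0.00000e+00  1.00000e+00]] [ 2.02974846 -0.58084251 -0.35671927]
to contact [-6.33304788 16.35720076  0.5127042 ]
```

View pics/w2.png

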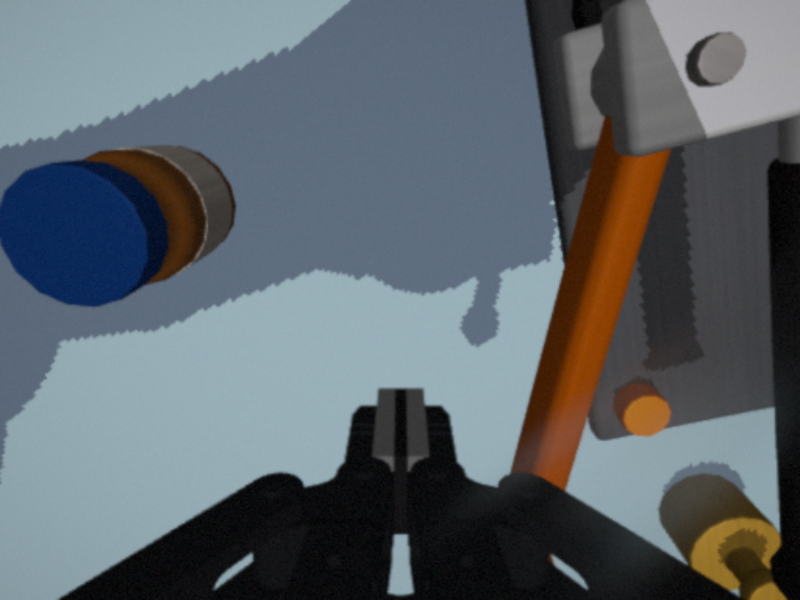

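Run:
```python
from h import *
T=tool();w=arm.snapshot("wrist");Tc=np.array(w["tool_from_camera"])
print(Tc.round(2))
for u in [(424,390),(445,407),(452,430),(505,478),(550,490)]:
    for z in (25,10,-10,-30,-50):
        o,d=ray(w,np.array(u)*.64,Tc); print(u,z,(o+d*(z-o[2])/d[2]).round(0)[:2],end=" ")
    print()
Tw=T@Tc
for P in [(485,8,130),(467,-11,132),(485,8,110)]: print(project(w,P,Tw)/.64)
for u in [(540,400),(562,400),(610,400)]: print(plane(w,np.array(u)*.64,130,Tw),plane(w,np.array(u)*.64,110,Tw))
```

```text
[[   0.      0.95    0.32   82.17]
 [   1.     -0.      0.     -0.12]
 [   0.      0.32   -0.95 -117.68]
 [   0.      0.      0.      1.  ]]
(424, 390) 25 [8. 7.] (424, 390) 10 [15.  6.] (424, 390) -10 [26.  5.] (424, 390) -30 [36.  4.] (424, 390) -50 [47.  3.] 
(445, 407) 25 [ 2. 13.] (445, 407) 10 [10. 12.] (445, 407) -10 [22. 10.] (445, 407) -30 [33.  8.] (445, 407) -50 [44.  6.] 
(452, 430) 25 [-6. 16.] (452, 430) 10 [ 3. 14.] (452, 430) -10 [16. 12.] (452, 430) -30 [28. 10.] (452, 430) -50 [40.  7.] 
(505, 478) 25 [-23.  33.] (505, 478) 10 [-12.  30.] (505, 478) -10 [ 2. 25.] (505, 478) -30 [17. 20.] (505, 478) -50 [32. 16.] 
(550, 490) 25 [-28.  48.] (550, 490) 10 [-16.  43.] (550, 490) -10 [-1. 36.] (550, 490) -30 [15. 29.] (550, 490) -50 [30. 23.] 
[543.74602051 498.81757822]
[522.79570879 587.05937221]
[525.63513261 452.23148464]
[498.23599587  32.51149165 130.        ] [496.83734808  20.19307206 110.        ]
[502.45501093  29.59790824 130.        ] [501.81556269  16.75519775 110.        ]
[511.62256337  23.27875097 130.        ] [512.63278965   9.29892642 110.        ]
```

Blade position agrees to about 3 mm. The knuckle sits just above blade height, so I'll raise 4 mm and advance to contact.

```bash
python3 -m pendant '[[[0,0.1,-0.2],0,0],[[0,0.4,-0.4],0,0],[[0,0.8,-0.4],0,0],[[0,1.1,-0.4],0,0],[[0,1.3,-0.4],0,0]]'; python3 -m pendant '[[[0,0.2,0],0,0],[[0,0.4,0],0,0],[[0,0.6,0],0,0],[[0,0.8,0],0,0],[[0,1,0],0,0]]'
```

```text
time: 3.42
tool_pos: [469.7, 26.0, 127.2]
eef_rot: [0.0, 0.886, 0.463, -0.0]
wrist_force: [-0.5, 0.1, 0.2]
finger_gap: 0.1
finger_force: 0.0
time: 4.05
tool_pos: [477.2, 20.4, 127.1]
eef_rot: [-0.0, 0.886, 0.463, -0.001]
wrist_force: [-3.6, -0.2, 0.9]
finger_gap: -0.1
finger_force: 1.4
```

```bash
python3 -m pendant '[[[0,0.2,0],0,0],[[0,0.4,0],0,0],[[0,0.6,0],0,0],[[0,0.8,0],0,0],[[0,1,0],0,0]]'
python3 - <<'E'
from h import *
w=arm.snapshot("wrist");t=arm.snapshot("scene")
cv2.imwrite("pics/w3.png",np.hstack([cv2.resize(x["color"][...,::-1],(400,300)) if i==0 else cv2.resize(x["color"][90:240,150:350,::-1],(400,300)) for i,x in enumerate((w,t))]))
for i in range(3): print(arm.get_state()["wrist_force"],arm.get_state()["ft_torque"])
E
```

```text
time: 4.68
tool_pos: [485.8, 14.7, 127.1]
eef_rot: [-0.0, 0.886, 0.463, -0.0]
wrist_force: [-4.4, -0.0, -0.4]
finger_gap: 0.0
finger_force: 2.0
[-4.549182    0.46957569 -0.92516894] [ 0.02546117  0.93939429 -0.04245777]
[-4.549182    0.46957569 -0.92516894] [ 0.02546117  0.93939429 -0.04245777]
[-4.549182    0.46957569 -0.92516894] [ 0.02546117  0.93939429 -0.04245777]
```

View pics/w3.png

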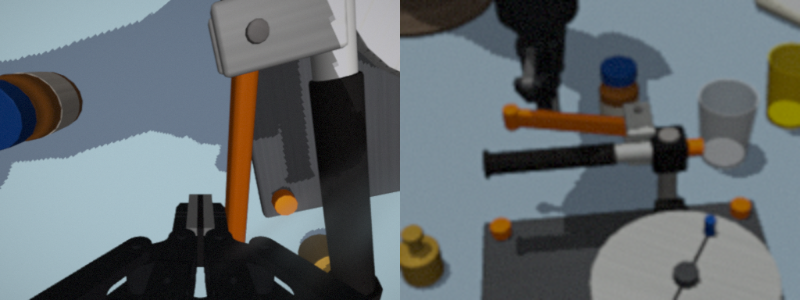

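The view shows the finger back against the blade near mid-blade (scene crop (545,110)), with the bar well clear. Pushing on.

```bash
python3 -m pendant '[[[0,0.2,0],0,0],[[0,0.4,0],0,0],[[0,0.6,0],0,0],[[0,0.8,0],0,0],[[0,1,0],0,0]]';python3 -m pendant '[[[0,0.1,0],0,0],[[0,0.2,0],0,0],[[0,0.3,0],0,0],[[0,0.4,0],0,0],[[0,0.4,0],0,0]]'
```

```text
time: 5.4
tool_pos: [493.7, 9.1, 127.1]
eef_rot: [-0.0, 0.886, 0.463, -0.001]
wrist_force: [-5.2, -0.2, 0.5]
finger_gap: 0.0
finger_force: 2.7
time: 6.02
tool_pos: [497.0, 7.1, 127.1]
eef_rot: [-0.0, 0.886, 0.463, -0.0]
wrist_force: [-5.3, 1.3, 0.3]
finger_gap: -0.2
finger_force: 2.8
```

```bash
for i in 1; do python3 -m pendant '[[[0,0.1,0],0,0],[[0,0.2,0],0,0],[[0,0.3,0],0,0],[[0,0.3,0],0,0],[[0,0.3,0],0,0]]';done;python3 -m pendant '[[[0,0.05,0],0,0],[[0,0.1,0],0,0],[[0,0.15,0],0,0],[[0,0.2,0],0,0],[[0,0.2,0],0,0]]'
```

```text
time: 6.65
tool_pos: [497.7, 6.6, 127.0]
eef_rot: [-0.002, 0.886, 0.463, -0.002]
wrist_force: [-11.7, 4.4, 6.0]
finger_gap: 0.1
finger_force: 6.6
time: 7.28
tool_pos: [498.0, 6.3, 126.8]
eef_rot: [-0.003, 0.886, 0.464, -0.003]
wrist_force: [-17.0, 7.7, 11.3]
finger_gap: 0.3
finger_force: 9.6
```

At the stop with about 20 N. I'll ease slightly and hold.

```bash
H='' ; python3 -m pendant '[[[0,-0.1,0],0,0],[[0,-0.1,0],0,0],[[0,-0.1,0],0,0],[[0,-0.1,0],0,0],[[0,-0.1,0],0,0]]'; python3 -m pendant '[[[0,0,0],0,0],[[0,0,0],0,0],[[0,0,0],0,0],[[0,0,0],0,0],[[0,0,0],0,0]]'
```

```text
time: 7.9
tool_pos: [497.9, 6.5, 126.9]
eef_rot: [-0.003, 0.886, 0.464, -0.002]
wrist_force: [-14.3, 6.1, 8.7]
finger_gap: 0.2
finger_force: 8.1
time: 8.52
tool_pos: [497.9, 6.5, 126.9]
eef_rot: [-0.003, 0.886, 0.464, -0.002]
wrist_force: [-13.7, 6.3, 8.2]
finger_gap: 0.1
finger_force: 8.1
```

```bash
python3 -m pendant '[[[0,0,0],0,0],[[0,0,0],0,0],[[0,-0.1,0],0,0],[[0,-0.2,0],0,0],[[0,-0.3,0],0,0]]'; python3 -m pendant '[[[0,-0.15,0],0,0],[[0,-0.3,0],0,0],[[0,-0.45,0],0,0],[[0,-0.6,0],0,0],[[0,-0.8,0],0,0]]'; python3 -m pendant '[[[0,-0.2,0],0,0],[[0,-0.4,0],0,0],[[0,-0.6,0],0,0],[[0,-0.8,0],0,0],[[0,-1,0],0,0]]'; python3 -m pendant '[[[0,-0.2,0],0,0],[[0,-0.4,0],0,0],[[0,-0.6,0],0,0],[[0,-0.8,0],0,0],[[0,-1,0],0,0]]'; python3 -m pendant '[[[0,-0.15,0],0,0],[[0,-0.3,0],0,0],[[0,-0.45,0],0,0],[[0,-0.6,0],0,0],[[0,-0.8,0],0,0]]'
```

```text
time: 9.15
tool_pos: [497.3, 6.9, 127.2]
eef_rot: [-0.001, 0.886, 0.463, -0.001]
wrist_force: [-6.0, 0.6, 0.8]
finger_gap: -0.0
finger_force: 3.0
time: 9.78
tool_pos: [491.2, 10.8, 127.1]
eef_rot: [-0.0, 0.886, 0.463, -0.0]
wrist_force: [-5.3, 0.1, -0.3]
finger_gap: 0.1
finger_force: 2.4
time: 10.4
tool_pos: [483.6, 16.7, 127.3]
eef_rot: [0.0, 0.886, 0.463, 0.0]
wrist_force: [-3.8, 0.6, -2.4]
finger_gap: -0.1
finger_force: 1.6
time: 11.02
tool_pos: [475.9, 22.6, 127.6]
eef_rot: [0.0, 0.886, 0.463, 0.001]
wrist_force: [-0.1, 2.5, -0.3]
finger_gap: -0.1
finger_force: 1.1
time: 11.65
tool_pos: [468.7, 26.7, 127.3]
eef_rot: [0.0, 0.886, 0.463, 0.0]
wrist_force: [0.8, -0.5, -0.7]
finger_gap: 0.1
finger_force: 0.0
```

Contact is gone. I'll back off further, rise and verify.

```bash
python3 -m pendant '[[[0,-0.4,0],0,0],[[0,-0.8,0],0,0],[[0,-1.2,0],0,0],[[0,-1.5,0],0,0],[[0,-1.5,-0.5],0,0]]'; python3 -m pendant '[[[0,0,-2],0,0],[[0,-0.5,-5],0,0],[[0,-1,-8],0,0],[[0,-1.5,-11],0,0],[[0,-2,-13],0,0]]';python3 -m pendant '[[[0,0,0],0,0],[[0,0,0],0,0],[[0,0,0],0,0],[[0,0,0],0,0],[[0,0,0],0,0]]'
python3 - <<'E'
from h import *
import pickle
t=arm.snapshot("top");s=arm.snapshot("scene");S=pickle.load(open("s.pkl","rb"))
a,b=S["scene"]["color"],s["color"]
cv2.imwrite("pics/end.png",np.hstack([cv2.resize(x[90:300,130:370,::-1],(400,350)) for x in (a,b)]))
for im in(a,b):
    m=cv2.inRange(cv2.cvtColor(im,cv2.COLOR_RGB2HSV),(5,180,90),(18,255,255));m[:130]=0;m[165:]=0
    ys,xs=np.nonzero(m[:,200:262]);print(len(xs),xs.mean()+200,ys.mean(),xs.min()+200)
E
```

```text
time: 12.28
tool_pos: [456.0, 35.6, 132.2]
eef_rot: [-0.0, 0.886, 0.463, -0.0]
wrist_force: [-0.6, -0.4, 0.2]
finger_gap: 0.1
finger_force: 0.0
time: 12.9
tool_pos: [440.3, 46.8, 264.0]
eef_rot: [0.0, 0.887, 0.463, 0.001]
wrist_force: [-0.8, -0.6, -0.3]
finger_gap: -0.2
finger_force: 0.0
time: 13.52
tool_pos: [440.0, 46.7, 261.9]
eef_rot: [0.0, 0.886, 0.463, -0.0]
wrist_force: [-0.7, 0.8, 0.0]
finger_gap: 0.1
finger_force: 0.0
283 233.13427561837455 145.2826855123675 205
294 233.31632653061223 145.51020408163265 205
```

View pics/end.png

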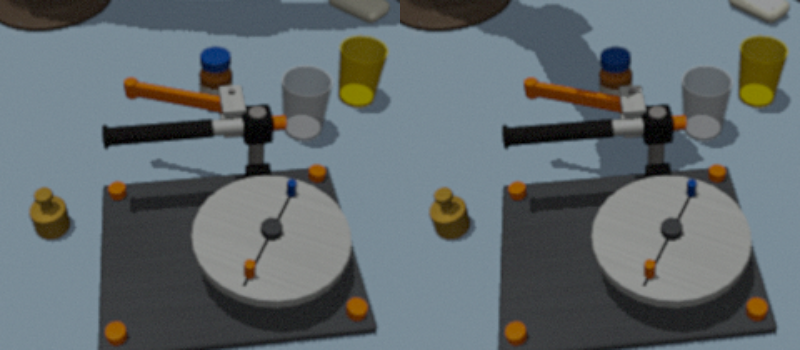

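The before and after pictures match: the lever is fully out (barrel (131,89) against (531,89)), and the platform, beaker, weight and jar have not moved.

```bash
python3 -c "
from bench import arm
print(arm.job_done())"
```

```text
the job is handed in; nothing more can be done
None
```

The brake lever was pressed to its stop with the finger backs, held there about two seconds at roughly 13–22 N, then eased fully back out without a snap; the hand is clear, nothing else moved, and the job was handed in at about 13.6 s.

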